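Unlock a casting clamp through its gate and move the gel cassette to the wash tank

TASK

The gel in the casting clamp has set. Work the clamp's handle round the zigzag gate to the open end and leave it well inside the short notch there, so that the hold-down bar is off the cassette; only then draw the cassette out of its leaning slot, lower it (do not drop it) into the empty wash tank so that it stands on its bottom edge, and let go. Leave the tip box, wash bottle and jar where they are.

Things in the scene. Friction and masses are not known exactly. Their poses are not given: they have to be found in the camera images.
- station: The casting clamp, fixed: white base 185 x 340 x 12 mm; origin at bench level, its frame's -x side faces the robot, z up. At its -y end a grey block with the leaning cassette slot; at its +y end a box with an aluminium gate plate on top (120 x 140 mm, top face at z = 0.090). A handle axis at joint values (c, s) stands at x = -0.010 + s, y = 0.040 + c in this frame.
- gate_start (a point): Locked end of the zigzag gate, on the plate's top face; axes as the clamp. Gate 15 mm wide, shaft 10 mm (2.5 mm play each side). Centre line in (carriage, selector), mm: (0,0) locked - (30,0) - (30,30) - (60,30) - (60,0) - (90,0) - (90,22) inside the open notch. The gate's edges stop the shaft elsewhere.
- slot_floor (a point): Middle of the cassette slot's floor, at (0, -0.090, 0.032) in the clamp's frame; axes as the clamp. The slot leans 30 degrees from vertical, top towards the clamp's -x (robot side). 16 mm wide, 108 mm long; front (lower) wall 78 mm deep along the lean, rear and end walls 36 mm.
- bar_tip (a point): Free end of the steel hold-down bar, 14 x 10 mm, 166 mm above the bench; axes as the clamp. The bar runs 132 mm along +y from here, then to a post down the front of the gate box, and rides with the carriage. It overlaps the cassette's +y top corner by about 40 mm at carriage 0 and is clear of it past 42 mm.
- handle (a point): Centre of the upright black handle (round, 26 mm diameter, 60 mm tall, on a 10 mm steel shaft); this point is 150 mm above the bench, 60 mm above the gate plate. The handle slides without tilting; about 2 N of friction each way, stays where it is left.
- carriage (a joint): Travel of handle and hold-down bar along +y of the clamp's frame, m: 0 at the locked end, 0.090 at the open end. Starts 0 to 0.018.
- selector (a joint): Travel of the handle across, along +x of the clamp's frame, m: 0 on the near line of the gate, 0.030 on the far line; the open notch runs from 0 to 0.022 (0.0245 hard at its end).
- cassette_mid (a point): Centre of the loose gel cassette: a flat rigid plate with a grey frame and pale panes, 12 mm thick (its x), 100 mm wide (its y), 140 mm tall (its z), about 0.3 kg. z points from bottom edge to top edge. It starts in the slot with z leaning 30 degrees from vertical towards the robot side of the clamp, top 62 mm clear of the lower wall.
- cassette_foot (a point): Middle of the cassette's bottom edge, 70 mm below its centre along its z; same axes.
- tank: The empty white wash tank, open on top, fixed: outside 54 (x) x 134 (y) x 65 mm tall, walls and floor 5 mm, so inside 44 x 124 mm with the floor 5 mm above the bench. Origin at the centre of its underside, z up. It stands left or right of the clamp; the tip box stands on the other side.
- tip_box: Bystander: white pipette tip box with rows of grey tips, 85 x 122 x 68 mm, origin at the centre of its underside.
- wash_bottle: Bystander: white bottle, 68 mm diameter, 170 mm tall, beside the clamp, beyond the tank or tip box; origin at the centre of its underside.
- reagent_jar: Bystander: glass jar with a blue cap, 72 mm diameter, 110 mm tall, beside the clamp, beyond the tank or tip box; origin at the centre of its underside.
Mind the look-alikes: they are no part of the job. Of the things that look like the part that bears cassette_mid, the smaller one is meant. Leave any green look-alike of the tank alone.

How it is judged:
By the outcome, as a careful person would: the job done as asked, in the order asked, and still so for the second after the job is handed in, with the robot touching nothing.
It also fails if it takes over 61 s, if anything falls off the work surface, if the arm or the gripper's body presses on something with over 40 N, if the wrist force passes 120 N, or if a joint passes its speed limit or range.

ROBOT

A 6-joint arm with a two-finger parallel gripper is mounted at the origin on the work surface. World frame = base frame: x ahead of the robot, y to its left, z up, the work surface at z = 0. Lengths are in m, angles in rad, forces in N, time in s.
With the tool pointing down it reaches from about 0.35 to 0.725 m from the base axis. Payload 6 kg.
Tool frame: the origin (TCP) lies at the very end of the fingers, on their centre line; the grasp point (between the pads) lies 19 mm behind it; x points along the fingers, z is the direction in which the jaws open and shut, and the axes are right-handed (so a half turn about x gives the same grasp; the last joint's range is limited). The gripper opens to 85 mm and grips with 20 to 120 N. Pads are 22 mm wide; open, the fingers measure 114 mm over their backs; the gripper's body (76 mm by 85 mm) begins 54 mm behind the grasp point. The pads swing forward as they close: fully open they stand 13 mm farther back than shut.
Start: joints at [-0.905, 0.04, 0.085, 0, -1.615, -0.334], TCP at [0.195, -0.567, 0.231] pointing down, gripper open.
Joint ranges: [-2.56, 2.56], [-1.29, 2.01], [-1.08, 1.49], [-3.29, 1.98], [-2.81, -0.18], [-2.99, 2.99]. Speed limits (rad/s): [2.57, 2.57, 3.01, 3.14, 3.14, 3.14].

INTERFACE

Orientations are given as a unit quaternion [w, x, y, z].
In Python, from station import * gives the robot as it stands. Calls block until the motion is done:
- reach(position, orientation): joint-space move of the TCP to a pose.
- move_l(position, feed=0.15, frame=None, guard=None): straight line of the TCP; frame=None keeps the orientation; feed is the mean speed in m/s. With guard (N) it stops when the force on the tool has changed by that much, and returns True; else False.
- move_joints(angles): joint-space move.
- command_gripper(opening, strength=None): opening from 0.0 (shut) to 1.0 (fully open); strength is the grip in N (None keeps the last); returns when the fingers have stopped.
- dwell(seconds).
- inverse_kinematics(position, orientation): joint angles nearest the present ones, or None.
- read_state(): the state.
- capture(name): name is "scene" or "top"; returns the picture (384x512x3 uint8, blue, green, red); there is no depth.
- camera_params(name): a dict with "fx", "fy", "cx", "cy" (pixels), "distortion" ([k1, k2, p1, p2, k3] as OpenCV has them; the pictures are not rectified), "eye" and "attitude" of the camera in the world. Camera axes: x right, y up, looking along -z (the intrinsics and any distortion apply to the point x, -y, -z); pixel columns grow to the right and rows downward; lengths in m; the calibration is good to about 2 mm. A picture is of the moment at which its call begins. camera_params takes no time and is no camera call.
A pose or a line that the arm cannot do raises Unreachable and nothing moves.
- finish_job(): hands the job in, once; it reports no verdict.
Trained networks look in the newest picture that a camera, given by its name, has taken for a name from the list of things; names that differ only in an ending like _2 or _b are one class to them, and where a whole thing is asked for, a point or a joint stands for the part that bears it (a point fixed in the world has none). Each returns a list of dicts, best first, with "conf" (0 to 1); they miss things now and then, are a little off and sometimes report something else, mostly with a low value. They report only what shows in the picture. A call takes as long as a camera call. They do not tell look-alikes from the thing itself.
- recognise(camera, label): "position" ([x, y, z] in m, in world coordinates, good to about 4 mm: the middle of the surface that is visible of it).
- tip_of(camera, label): "position" ([x, y, z] in m, in world coordinates, good to about 4 mm: a listed point, or the origin of a listed thing).
The state is a dict: "time_s": time; "qpos": joint angles; "joint_vel": joint speeds; "joint_efforts": joint torques, N m; "position": TCP position; "eef_rot": TCP orientation; "wrist_force": force on the tool from outside, world axes, zero at the start; "ft_torque": the same for the moment, N m; "opening": opening from 0.0 (shut) to 1.0 (fully open).
Only numpy, scipy, OpenCV 4.12 (cv2) and the standard library are available. Lean on these libraries where they do the work, as an engineer would, in place of code of your own. Each camera call takes 0.05 s, during which the arm holds its last target. There are 200 camera calls.

## Working session

There is one attempt and no reset: what is moved stays moved. The work goes in short steps, each a Python script; the robot and the scene stay as the last script left them, time stands still between calls to the robot, and variables do not carry over. Pictures are saved under pics/ and viewed, about 8 in all and at most 12, crops included, and the job is handed in when it is done.

```bash
mkdir -p pics; ls; python3 - <<'E'
from station import *
import cv2
for n in("scene","top"):
    cv2.imwrite(f"pics/{n}0.png",capture(n)); print(n,camera_params(n))
    for l in("handle","slot_floor","gate_start","bar_tip","cassette_mid","cassette_foot","tank","station","tip_box","wash_bottle","reagent_jar"):
        print(l,[(round(d["conf"],2),[round(v,3) for v in d["position"]]) for d in tip_of(n,l)])
s=read_state();print(s)
E
```

```text
pics
scene {'fx': 385.1938604988816, 'fy': 385.1938604988816, 'cx': 259.39210281172296, 'cy': 194.3308120324733, 'distortion': array([-0.00464165,  0.        ,  0.        ,  0.        ,  0.        ]), 'eye': array([1.31934668, 0.21692419, 0.94458213]), 'attitude': array([0.51478121, 0.23828513, 0.32857422, 0.75515527])}
handle [(0.45, [0.539, 0.021, 0.147])]
slot_floor [(0.61, [0.556, -0.117, 0.032])]
gate_start [(0.67, [0.536, 0.008, 0.089])]
bar_tip [(0.69, [0.489, -0.105, 0.166])]
cassette_mid [(0.96, [0.525, -0.121, 0.095])]
cassette_foot [(0.73, [0.204, -0.391, 0.008]), (0.7, [0.554, -0.121, 0.028]), (0.45, [0.521, -0.118, 0.091])]
tank [(0.68, [0.452, -0.352, -0.0]), (0.62, [0.41, -0.523, 0.002]), (0.56, [0.554, -0.12, 0.03])]
station [(0.76, [0.551, -0.027, 0.004]), (0.34, [0.685, 0.288, -0.0]), (0.15, [0.519, 0.298, -0.002])]
tip_box []
wash_bottle [(0.87, [0.686, 0.288, 0.001])]
reagent_jar [(0.85, [0.675, -0.325, -0.002]), (0.17, [0.487, -0.102, 0.164])]
top {'fx': 433.3464214848635, 'fy': 433.3464214848635, 'cx': 251.37874759550525, 'cy': 190.13758167718456, 'distortion': 
[... 776 characters left out ...]
03])]
{'time_s': 1.2, 'qpos': array([-9.05331734e-01,  4.02103807e-02,  8.47970237e-02,  1.48560120e-06,
       -1.61552712e+00, -3.33697351e-01]), 'joint_vel': array([-6.58395917e-04,  1.20564816e-03, -1.68938396e-03, -6.64750910e-04,
       -1.34788008e-05, -1.66050410e-03]), 'joint_efforts': array([-8.44964216e-04, -3.67931235e+01,  3.47435403e+01,  6.93262339e+00,
       -1.06347372e-03,  1.15168451e-06]), 'position': array([ 0.19543113, -0.56724736,  0.23125397]), 'eef_rot': array([ 0.41058836, -0.5756493 ,  0.41056063,  0.57574739]), 'wrist_force': array([-0.36615734, -0.91266226, -0.24008418]), 'ft_torque': array([-0.00549924, -0.04030173,  0.00588469]), 'opening': 1.0024683957354297}
```

View pics/scene0.png

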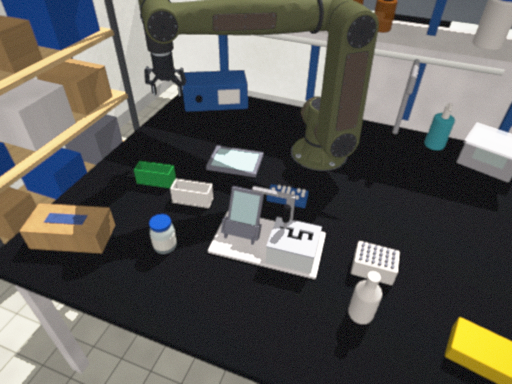

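View pics/top0.png

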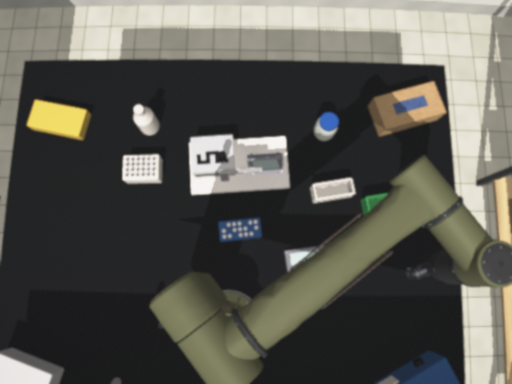

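The white tank is at about px (333,190) in the top view and (192,193) in the scene view, and its green look-alike is beside it. The cassette leans in the slot at (265,162) top. The larger flat one near the robot is the look-alike. Next I fit the poses and check them with an overlay.

```bash
cat > h.py <<'E'
from station import *
import numpy as np, cv2
from scipy.spatial.transform import Rotation as R
from scipy.optimize import least_squares
def cam(n):
    p=camera_params(n); w,x,y,z=p["attitude"]
    M=R.from_quat([x,y,z,w]).as_matrix()@np.diag([1,-1,-1])
    K=np.array([[p["fx"],0,p["cx"]],[0,p["fy"],p["cy"]],[0,0,1]])
    return M,p["eye"],K,p["distortion"]
def proj(n,P):
    M,e,K,d=cam(n); P=np.atleast_2d(P).astype(float)
    rv=cv2.Rodrigues(M.T)[0]
    return cv2.projectPoints(P,rv,-M.T@e,K,d)[0][:,0]
def unproj(n,px,z):
    M,e,K,d=cam(n)
    u=cv2.undistortPoints(np.array(px,float).reshape(-1,1,2),K,d)[:,0]
    r=np.c_[u,np.ones(len(u))]@M.T
    return e+r*((z-e[2])/r[:,2])[:,None]
def Tf(x,y,a,P):
    P=np.atleast_2d(P); return P@R.from_euler('z',a).as_matrix().T+[x,y,0]
def rect(cx,cy,w,h,z): return [(cx+i*w/2,cy+j*h/2,z) for i,j in((-1,-1),(1,-1),(1,1),(-1,1))]
E
python3 - <<'E'
from h import *
ms=[((0,-.09),(.558,-.1165)),((-.01,.04),(.5375,.0115)),((0,0),(.5515,-.027)),((-.035,-.09),(.523,-.120))]
A=np.array([m[0]+(0,) for m in ms]);B=np.array([m[1] for m in ms])
r=least_squares(lambda p:(Tf(*p,A)[:,:2]-B).ravel(),[.55,-.03,0]);print("st",r.x,r.fun.reshape(-1,2).round(4))
st=r.x
sub={}
for n in("top","scene"):
    im=cv2.imread(f"pics/{n}0.png")
    # tank rim: white blob near prediction
    c=proj(n,[.451,-.347,.065])[0]; x0,y0=(c-32).astype(int)
    g=im[y0:y0+64,x0:x0+64].astype(int)
    m=((g.min(2)>120)&(g.max(2)-g.min(2)<50)).astype(np.uint8)
    cs=cv2.findContours(m,0,2)[0]; k=min(cs,key=lambda q:-cv2.contourArea(q))
    P=unproj(n,cv2.convexHull(k)[:,0]+[x0,y0],.065)
    print(n,"tank",cv2.minAreaRect((P[:,:2]*1000).astype(np.float32)))
    sub[n]=im
def draw(n,T,c0):
    s=4; o=proj(n,c0)[0]-[50,50]; o=o.astype(int)
    v=cv2.resize(sub[n][o[1]:o[1]+75+20,o[0]:o[0]+100],None,fx=s,fy=s,interpolation=cv2.INTER_CUBIC)[:300*2]
    for P,col in T:
        q=((proj(n,P)-o+.5)*s).astype(np.int32); cv2.polylines(v,[q],len(q)>1,col,1); 
    return v[:380]
from math import *
cz=np.array([-.5,0,sqrt(.75)]);cx=np.array([sqrt(.75),0,.5]);f=np.array([0,-.09,.032])
cas=[f+cx*(-.006)+np.array([0,j,0])+cz*k for j,k in((-.05,0),(.05,0),(.05,.14),(-.05,.14))]
L=[(Tf(*st,rect(0,0,.185,.34,.012)),(0,0,255)),(Tf(*st,cas),(0,255,0)),(Tf(*st,[(-.01+s/1e3,.04+c/1e3,.09) for c,s in((0,0),(30,0),(30,30),(60,30),(60,0),(90,0),(90,22),(90,0),(60,0),(60,30),(30,30),(30,0))]),(255,0,255))]
v=[draw(n,L,[.55,-.03,.05]) for n in("top","scene")]
cv2.imwrite("pics/ov1.png",np.hstack(v))
E
```

```text
st [ 0.55092987 -0.02721593  0.07964058] [[ 0.0001 -0.0004]
 [ 0.0003  0.0004]
 [-0.0006 -0.0002]
 [ 0.0002  0.0003]]
top tank ((450.6690979003906, -345.49176025390625), (65.49456024169922, 145.5408935546875), 9.915257453918457)
scene tank ((481.267822265625, -332.3424377441406), (120.90758514404297, 159.65794372558594), 10.058381080627441)
```

View pics/ov1.png

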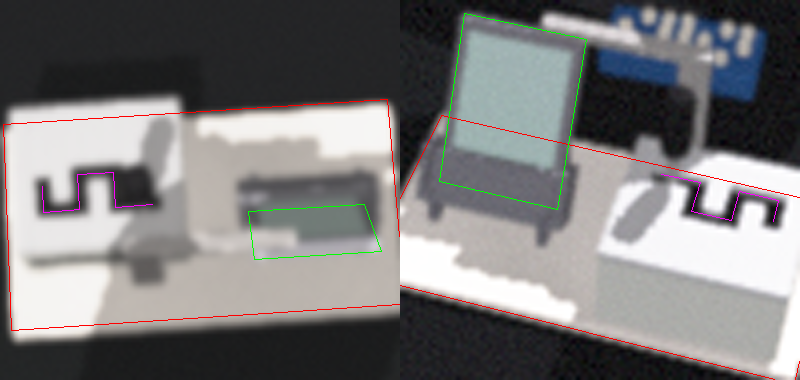

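The fit residuals are under 1 mm. The overlay matches the gate slot (top crop 40–150, 175–212) and the cassette face to about 1 px, so I'll grasp the handle with the jaws along clamp y.

```bash
cat >> h.py <<'E'
st=np.array([0.55093,-0.02722,0.07964])
D=lambda v: R.from_euler('z',st[2]).apply(v)
W=lambda P: Tf(*st,P)[0]
def quat(tx,tz):
    tx=np.array(tx)/np.linalg.norm(tx);tz=np.array(tz)/np.linalg.norm(tz)
    x,y,z,w=R.from_matrix(np.c_[tx,np.cross(tz,tx),tz]).as_quat(); return [w,x,y,z]
def best(p,tx,tz):
    q0=np.array(read_state()["qpos"]);c=[]
    for s in(1,-1):
        q=quat(tx,s*np.array(tz)); j=inverse_kinematics(list(p),q)
        print("ik",None if j is None else np.round(j,2))
        if j is not None:c.append((abs(j[5])+.3*np.abs(np.array(j)-q0).sum(),q))
    return min(c,key=lambda t:t[0])[1]
def pos(): return np.array(read_state()["position"])
E
python3 - <<'E'
from h import *
p=W([-.01,.049,.131]); up=p+[0,0,.09]
q=best(up,[0,0,-1],D([0,1,0]))
reach(list(up),q); command_gripper(1.0)
print(move_l(list(p),feed=.15,guard=10)); 
command_gripper(0.0,40); s=read_state(); print(s["time_s"],s["opening"],s["position"],p,s["wrist_force"])
def probe(d,L):
    a=pos(); hit=move_l(list(a+D(np.array(d)*L)),feed=.02,guard=8); b=pos()
    print(d,hit,np.round(R.from_euler('z',-st[2]).apply(b-[*st[:2],0])*1000,1),read_state()["wrist_force"].round(1)); return b
a=probe([1,0,0],.008); b=probe([-1,0,0],.012)
m=(a+b)/2; move_l(list(m),feed=.03); print(read_state()["time_s"])
E
```

```text
ik [ 0.41 -0.13 -0.1   0.   -1.6  -1.9 ]
ik [ 0.41 -0.13 -0.1   0.   -1.6   1.24]
False
5.1667 0.29543632596096464 [0.53720328 0.02078445 0.13147476] [0.53706346 0.02082913 0.131     ] [-1.45036744 -0.31725928  3.17874184]
[1, 0, 0] True [ -6.8  48.9 131.4] [-3.4  1.8  5.1]
[-1, 0, 0] True [-12.2  48.9 131.5] [2.  0.  0.7]
6.125
```

The two contacts are 5.4 mm apart, which matches the gate play of 5 mm. Its centre is at x = -9.5 mm, as expected. Next, the legs.

```bash
python3 - <<'E'
from h import *
loc=lambda b:np.round(R.from_euler('z',-st[2]).apply(b-[*st[:2],0])*1000,1)
# current frame estimate: centre line x=-9.5 (s=0); c ~ y-40
def leg(d,L,tol):
    d=np.array(d,float); a=pos(); hit=move_l(list(a+D(d*(L+.009))),feed=.04,guard=10); b=pos()
    tr=np.linalg.norm(b-a); print(d,L,hit,"travel",round(tr*1000,1),loc(b),read_state()["wrist_force"].round(1))
    if not hit or abs(tr-L-.0025)>tol: raise SystemExit("check")
    move_l(list(b-D(d*.0028)),feed=.03)
leg([0,1,0],.021,.013)
leg([1,0,0],.030,.004)
leg([0,1,0],.030,.004)
leg([-1,0,0],.030,.004)
leg([0,1,0],.030,.004)
leg([1,0,0],.022,.004)
print(loc(pos()),read_state()["time_s"])
cv2.imwrite("pics/s2.png",capture("scene")[150:300,180:380].repeat(4,0).repeat(4,1))
E
```

```text
[0. 1. 0.] 0.021 True travel 23.4 [ -9.8  72.4 131.5] [ 1.8 -3.1  2.1]
[1. 0. 0.] 0.03 True travel 32.8 [ 23.2  69.9 131.5] [-3.2  0.1  5. ]
[0. 1. 0.] 0.03 True travel 32.4 [ 20.5 102.3 131.5] [-0.5 -3.2  2.7]
[-1.  0.  0.] 0.03 True travel 32.9 [-12.3 100.1 131.5] [ 2.8 -1.1  0.8]
[0. 1. 0.] 0.03 True travel 29.9 [-10.1 129.7 131.4] [-0.2 -4.   2.8]
[1. 0. 0.] 0.022 True travel 25.0 [ 15.1 127.5 131.5] [-4.1 -0.8  4.4]
[ 12.9 127.4 131.5] 11.975
```

All legs matched the gate geometry, with the handle about 22 mm into the notch. I'll release it, check, and approach the cassette.

```bash
python3 - <<'E'
from h import *
command_gripper(0.7); a=pos(); move_l(list(a+[0,0,.11]),feed=.2)
cz=np.array([-.5,0,.75**.5]);cx=np.array([.75**.5,0,.5]);f=np.array([0,-.09,.032])
g=W(f+cz*.101-cx*.0015); pre=g+D(cz)*.09
q=best(pre,D(-cz),D(cx))
reach(list(pre),q); command_gripper(0.6)
v=[]
for n in("top","scene"):
    im=capture(n); o=(proj(n,[.53,-.03,.1])[0]-[50,50]).astype(int)
    v.append(cv2.resize(im[o[1]:o[1]+100,o[0]:o[0]+100],None,fx=4,fy=4,interpolation=cv2.INTER_CUBIC))
    for l in("handle","cassette_mid","bar_tip"): print(n,l,[(round(d["conf"],2),np.round(d["position"],3)) for d in tip_of(n,l)])
cv2.imwrite("pics/s3.png",np.hstack(v))
print("expect handle",W([.0125,.1275,.15]),"cas",W(f+cz*.07),read_state()["time_s"])
E
```

```text
ik None
ik [ 0.21 -0.82 -0.72  0.07 -1.16 -0.14]
top handle [(0.51, array([0.552, 0.1  , 0.148]))]
top cassette_mid [(0.76, array([ 0.192, -0.298,  0.015])), (0.65, array([ 0.523, -0.12 ,  0.091]))]
top bar_tip [(0.63, array([ 0.487, -0.023,  0.164]))]
scene handle [(0.55, array([0.555, 0.103, 0.144])), (0.34, array([0.689, 0.287, 0.003]))]
scene cassette_mid [(0.88, array([ 0.193, -0.297,  0.011])), (0.86, array([ 0.522, -0.12 ,  0.09 ]))]
scene bar_tip [(0.65, array([ 0.484, -0.023,  0.166]))]
expect handle [0.55324701 0.10087033 0.15      ] cas [ 0.52320096 -0.11971919  0.09262178] 14.9583
```

View pics/s3.png

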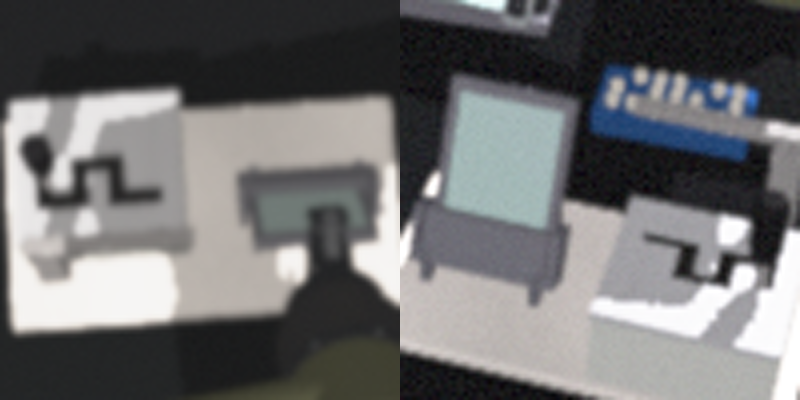

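The handle sits in the open notch (top crop 38,155), the bar is away from the cassette, and the cassette is untouched. Now grasp and draw it out.

```bash
python3 - <<'E'
from h import *
cz=np.array([-.5,0,.75**.5]);cx=np.array([.75**.5,0,.5]);f=np.array([0,-.09,.032])
g=W(f+cz*.101-cx*.0015)
print(move_l(list(g),feed=.1,guard=8)); print(pos()-g)
command_gripper(0.0,50); s=read_state(); print(s["opening"],s["wrist_force"].round(1),s["time_s"])
if s["opening"]<.05: raise SystemExit("missed")
print(move_l(list(pos()+D(cz)*.03),feed=.06,guard=20),read_state()["wrist_force"].round(1))
print(move_l(list(pos()+D(cz)*.09),feed=.12,guard=20),read_state()["wrist_force"].round(1))
s=read_state();print(s["opening"],s["position"],s["time_s"])
t=np.array([.454,-.349,.09617+.03])
a=np.radians(9.9); 
for h in(.24,.11): 
  for z in(1,-1): print(h,inverse_kinematics([t[0],t[1],h],quat([0,0,-1],[z*np.cos(a),z*np.sin(a),0])))
v=[]
for n in("top","scene"):
    im=cv2.imread(f"pics/{n}0.png") ; o=(proj(n,[*t[:2],.06])[0]-[40,40]).astype(int)
    if n=="scene": im=capture(n)
    w=cv2.resize(im[o[1]:o[1]+80,o[0]:o[0]+80],None,fx=5,fy=5,interpolation=cv2.INTER_CUBIC)
    for P in(rect(0,0,.054,.134,.065),rect(0,0,.044,.124,.065)):
        q=((proj(n,Tf(t[0],t[1],a,P))-o+.5)*5).astype(np.int32); cv2.polylines(w,[q],True,(0,0,255),1)
    v.append(w)
cv2.imwrite("pics/t4.png",np.hstack(v)); cv2.imwrite("pics/s4.png",capture("scene"))
E
```

```text
False
[ 2.10577253e-04 -5.92332803e-05  8.25072301e-04]
0.1296921981269173 [-4.1 -0.1  3.6] 16.4417
False [ 1.6 -0.1 -2.5]
False [-0.9 -0.1 -4.7]
0.13925123812306045 [ 0.4464782  -0.12568204  0.22107917] 18.0
0.24 [-0.3051106  -0.03133609  0.02890405  0.         -1.63103646 -2.66369446]
0.24 [-0.3051106  -0.03133609  0.02890405  0.         -1.63103646  0.47789819]
0.11 [-0.3051106  -0.01234316 -0.18912309  0.         -1.3940164  -2.66369446]
0.11 [-0.3051106  -0.01234316 -0.18912309  0.         -1.3940164   0.47789819]
```

View pics/t4.png

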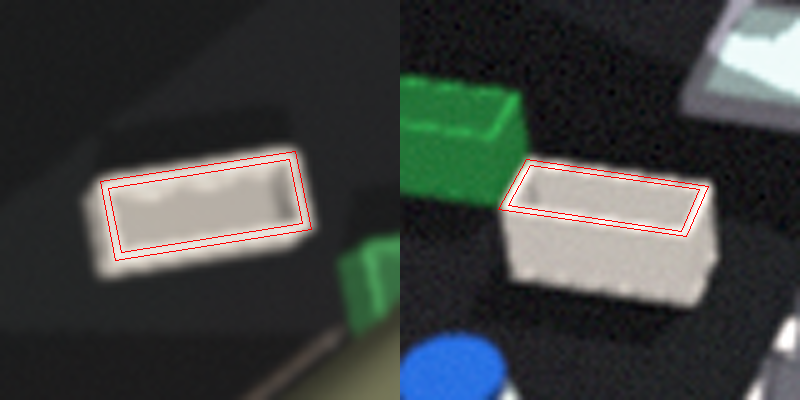

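View pics/s4.png

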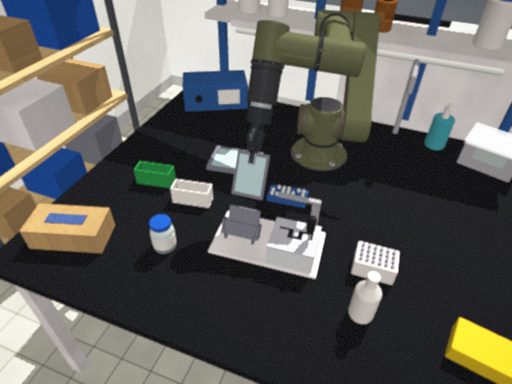

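The tank overlay fits to about a pixel in both views, and the cassette is free of the slot, held at (250,175). Next: carry it over the tank and check the alignment.

```bash
python3 - <<'E'
from h import *
move_l(list(pos()+[0,0,.04]),feed=.15)
a=np.radians(9.9); q=quat([0,0,-1],[-np.cos(a),-np.sin(a),0])
reach([.454,-.349,.23],q); dwell(.2)
v=[]
T=[Tf(.454,-.349,a,rect(0,0,.044,.124,.065)),Tf(.454,-.349,a,rect(0,0,.012,.1,.129)),Tf(.454,-.349,a,rect(0,0,.012,.1,.269))]
for n in("top","scene"):
    im=capture(n)
    for l in("cassette_mid","cassette_foot"): print(n,l,[(round(d["conf"],2),np.round(d["position"],3)) for d in tip_of(n,l)])
    o=(proj(n,[.454,-.349,.13])[0]-[50,50]).astype(int)
    w=cv2.resize(im[o[1]:o[1]+100,o[0]:o[0]+100],None,fx=4,fy=4,interpolation=cv2.INTER_CUBIC)
    for P in T: cv2.polylines(w,[((proj(n,P)-o+.5)*4).astype(np.int32)],True,(0,0,255),1)
    v.append(w)
cv2.imwrite("pics/t5.png",np.hstack(v)); s=read_state();print(s["opening"],s["position"],s["time_s"],s["wrist_force"])
E
```

```text
top cassette_mid [(0.59, array([ 0.194, -0.298,  0.013])), (0.48, array([ 0.455, -0.346,  0.202]))]
top cassette_foot [(0.86, array([ 0.205, -0.396,  0.008])), (0.63, array([ 0.454, -0.348,  0.128]))]
scene cassette_mid [(0.95, array([ 0.192, -0.298,  0.013])), (0.84, array([ 0.455, -0.35 ,  0.2  ]))]
scene cassette_foot [(0.95, array([ 0.205, -0.39 ,  0.004])), (0.58, array([ 0.452, -0.353,  0.127]))]
0.13344904632155577 [ 0.45406163 -0.34871165  0.23038813] 19.9417 [-0.03162117  0.65632824 -4.37182419]
```

View pics/t5.png

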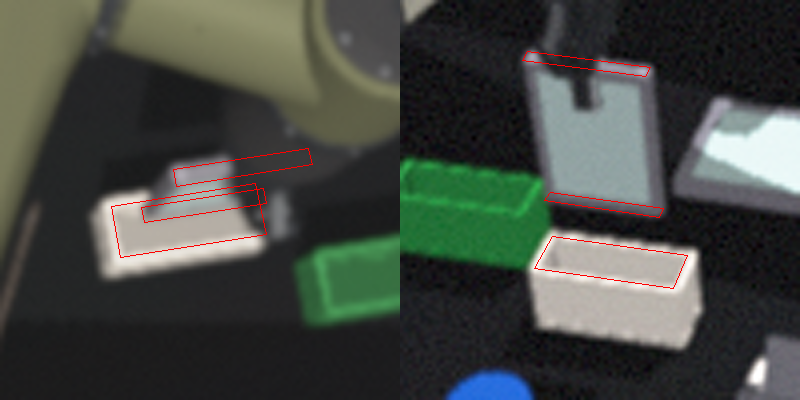

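The cassette hangs upright over the tank and its foot is where predicted (scene crop 545–662, ~205). I'll lower it under guard.

```bash
python3 - <<'E'
from h import *
p=pos()
if move_l([p[0],p[1],.122],feed=.12,guard=8): raise SystemExit(f"early {pos()}")
dwell(.1)
h=move_l([p[0],p[1],.094],feed=.015,guard=4); s=read_state()
print(h,s["position"],s["wrist_force"].round(1),s["time_s"])
E
```

```text
True [ 0.45406777 -0.34870922  0.10679106] [ 0.2 -0.5  5.3] 22.1583
```

```bash
python3 - <<'E'
from h import *
command_gripper(0.45); p=pos(); move_l([p[0],p[1],.24],feed=.1); dwell(.5)
a=np.radians(9.9); v=[]
for n in("top","scene"):
    im=capture(n)
    for l in("cassette_mid","cassette_foot","handle","tip_box","wash_bottle","reagent_jar"): print(n,l,[(round(d["conf"],2),np.round(d["position"],3)) for d in tip_of(n,l)][:2])
    o=(proj(n,[.5,-.15,.1])[0]-[95,60]).astype(int)
    w=cv2.resize(im[o[1]:o[1]+140,o[0]:o[0]+200],None,fx=2,fy=2,interpolation=cv2.INTER_CUBIC)
    for z in(.005,.145): cv2.polylines(w,[((proj(n,Tf(.454,-.349,a,rect(0,0,.012,.1,z)))-o+.5)*2).astype(np.int32)],True,(0,0,255),1)
    v.append(w)
cv2.imwrite("pics/t6.png",np.hstack(v)); s=read_state();print(s["opening"],s["position"],s["time_s"],s["wrist_force"].round(1))
E
```

```text
top cassette_mid [(0.92, array([ 0.194, -0.295,  0.011])), (0.68, array([ 0.456, -0.349,  0.076]))]
top cassette_foot [(0.93, array([ 0.206, -0.392,  0.008])), (0.68, array([ 0.457, -0.348, -0.   ]))]
top handle [(0.49, array([0.552, 0.099, 0.148]))]
top tip_box [(0.7, array([0.52 , 0.3  , 0.001]))]
top wash_bottle [(0.94, array([ 0.686,  0.295, -0.   ])), (0.52, array([ 0.549, -0.025,  0.   ]))]
top reagent_jar []
scene cassette_mid [(0.97, array([ 0.454, -0.349,  0.075])), (0.64, array([ 0.192, -0.296,  0.009]))]
scene cassette_foot [(0.96, array([ 0.205, -0.393,  0.004])), (0.89, array([ 0.451, -0.351, -0.   ]))]
scene handle [(0.52, array([0.556, 0.1  , 0.149]))]
scene tip_box [(0.91, array([ 0.52 ,  0.303, -0.002]))]
scene wash_bottle [(0.94, array([0.683, 0.289, 0.   ]))]
scene reagent_jar [(0.55, array([ 0.676, -0.324, -0.001]))]
0.4478179864288199 [ 0.45289476 -0.3478228   0.24001001] 25.2333 [-0.6  0.2  0.2]
```

View pics/t6.png

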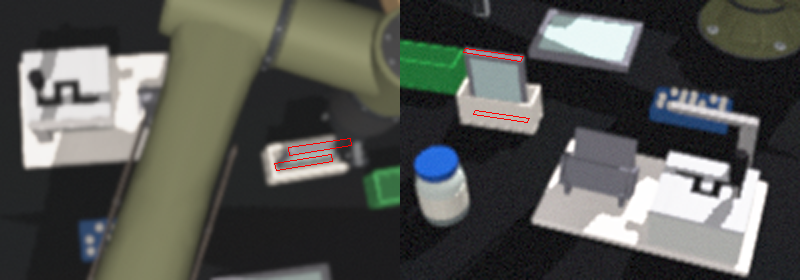

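The cassette stands upright in the white tank (scene crop 495,75), the handle is in the open notch, and nothing else has moved. The gripper is clear, so I'm handing in.

```bash
python3 -c "
from station import *
finish_job()"
```

```text
the job is handed in; nothing more can be done
```

The job is done and handed in, at about 25 s on the robot's clock against the 61 s limit.

- **Clamp:** I worked the handle through the zigzag gate with force-guarded legs. It sits about 22 mm into the open notch, and both cameras put it within about 3–4 mm of that. The hold-down bar was clear before I touched the cassette.
- **Cassette:** I drew it out along the 30° lean and lowered it under guard. It touched the tank floor within 1 mm of the predicted height, and I let go there. Both cameras then showed it standing upright in the white tank, with its centre about 75 mm above the bench as expected.
- **Everything else:** The tip box, wash bottle and jar are where they started, to within measurement error. The gripper was raised clear and the wrist force was near zero at hand-in.

The wrist readings I printed stayed around 5 N. No check failed, though in the last look the top camera did not report the jar (the scene camera did).

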